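# Rebuild a modelling turntable's spring pack and cap it

### The job

Rebuild the spring pack of the green modelling turntable: stack three cone washers on its arbor with faces alternating, the bottom one with its orange hollow up, the next with its hollow down, and the top one with its hollow up, each fully home on the one below. Then set the green cap plate on the top washer's rim so that it sits seated and level. Leave the spare cone washer lying on the bench and do not disturb the other things.

Things in the scene. Friction and masses are not known exactly. Their poses are not given: they have to be found in the camera images.
- seat (a point): Centre of the flat seat on the green turntable base, at the foot of the arbor; z up. The seat is a disc 48 mm in diameter, 30 mm above the bench. The bright arbor, 19 mm in diameter, stands on the seat's axis to 40 mm above it; its last 5 mm taper to 10 mm diameter.
- stand: The green turntable base itself, fixed to the bench: round foot 120 mm in diameter, hub and arbor; origin under its centre, z up.
- cup_a_mid (a point): Rigid steel cone washer lying hollow side UP (a saucer: orange paint inside seen from above, rim on top). Point at its centre, 7.5 mm above its underside; z up. Outer diameter 56 to 58 mm, height 15, about 80 g. At the rim end an upright band 8 mm tall, wall 5 mm, to grip (now its upper 8 mm); from there it tapers to a flat apex ring 32 mm in outer diameter with a 24 mm hole through.
- cup_b_mid (a point): A second washer just like cup_a, also lying hollow side UP; point at its centre, 7.5 mm above its underside, z up.
- dome_a_mid (a point): The same kind and size of washer as cup_a but lying hollow side DOWN (a dome: bare steel seen from above, apex with the hole on top, rim on the bench), so the 8 mm gripping band is its lower part. Point at its centre, 7.5 mm above its underside; z up as it lies. It need not be turned over.
- dome_b_mid (a point): A second washer just like dome_a, also lying hollow side DOWN; only one of the two is needed, the other is the spare. Point at its centre, 7.5 mm above its underside, z up.
- cap_knob (a point): Grip point on the axis of the black upright knob of the loose cap plate, 35 mm above the cap's lowest face; z up. The knob is a cylinder 24 mm in diameter, from 14 to 46 mm above the lowest face. The cap weighs about 160 g.
- cap_ring (a point): Centre of the cap's lowest face: the bottom of its locating ring (outer diameter 40, inner 32, 6 mm deep), on which it stands; z up. Above it a green plate 80 mm in diameter, 6 to 14 mm above this point. Seated, the plate's underside lies on the top washer's rim, the ring inside that rim (3 mm free all round) and around the arbor's end.
- flat_ring: Plain flat dark steel ring 56 mm across, 5 mm thick: not a cone washer, not part of the job; origin under its centre.
- paddle: Small wooden modelling paddle 115 mm long, 24 mm wide, 8 mm thick, lying along its own x; bystander; origin under its middle.
- jug: Small brown clay jug, 72 mm across, 88 mm tall, handle to its +y; bystander; origin under its centre.
- bird: Clay bird figure, 68 mm across, 90 mm tall; bystander; origin under its centre.
- mug: Blue mug, 76 mm across, 85 mm tall; bystander; origin under its centre.
- mould: Plaster mould block 90 x 130 x 45 mm; bystander; origin under its centre.
Mind the look-alikes: they are no part of the job. Leave any turquoise look-alike of the part that bears cup_b_mid alone.

How it is judged (in metres and radians):
On the way, in this order (a step that is already met when the one before it is completed fails the run):
1. a hollow-up washer is home on the seat (((horizontal distance between cup_a_mid and seat below 0.006 m and z of cup_a_mid in the frame of seat between 0.0045 and 0.0105 m and angle between cup_a_mid's own z axis and vertical below 0.1 rad) or (horizontal distance between cup_b_mid and seat below 0.006 m and z of cup_b_mid in the frame of seat between 0.0045 and 0.0105 m and angle between cup_b_mid's own z axis and vertical below 0.1 rad))), for 0.2 s.
2. a hollow-down washer lies home on it, the spare still on the bench (((horizontal distance between cup_a_mid and seat below 0.006 m and z of cup_a_mid in the frame of seat between 0.0045 and 0.0105 m and angle between cup_a_mid's own z axis and vertical below 0.1 rad) or (horizontal distance between cup_b_mid and seat below 0.006 m and z of cup_b_mid in the frame of seat between 0.0045 and 0.0105 m and angle between cup_b_mid's own z axis and vertical below 0.1 rad)) and (((horizontal distance between dome_a_mid and seat below 0.006 m and z of dome_a_mid in the frame of seat between 0.0195 and 0.0255 m and angle between dome_a_mid's own z axis and vertical below 0.1 rad) and (height (world z) of dome_b_mid below 0.012 m and angle between dome_b_mid's own z axis and vertical below 0.1 rad)) or ((horizontal distance between dome_b_mid and seat below 0.006 m and z of dome_b_mid in the frame of seat between 0.0195 and 0.0255 m and angle between dome_b_mid's own z axis and vertical below 0.1 rad) and (height (world z) of dome_a_mid below 0.012 m and angle between dome_a_mid's own z axis and vertical below 0.1 rad)))), for 0.2 s.
3. the second hollow-up washer lies home on top ((((horizontal distance between cup_a_mid and seat below 0.006 m and z of cup_a_mid in the frame of seat between 0.0045 and 0.0105 m and angle between cup_a_mid's own z axis and vertical below 0.1 rad) and (horizontal distance between cup_b_mid and seat below 0.006 m and z of cup_b_mid in the frame of seat between 0.0345 and 0.0405 m and angle between cup_b_mid's own z axis and vertical below 0.1 rad)) or ((horizontal distance between cup_b_mid and seat below 0.006 m and z of cup_b_mid in the frame of seat between 0.0045 and 0.0105 m and angle between cup_b_mid's own z axis and vertical below 0.1 rad) and (horizontal distance between cup_a_mid and seat below 0.006 m and z of cup_a_mid in the frame of seat between 0.0345 and 0.0405 m and angle between cup_a_mid's own z axis and vertical below 0.1 rad))) and (((horizontal distance between dome_a_mid and seat below 0.006 m and z of dome_a_mid in the frame of seat between 0.0195 and 0.0255 m and angle between dome_a_mid's own z axis and vertical below 0.1 rad) and (height (world z) of dome_b_mid below 0.012 m and angle between dome_b_mid's own z axis and vertical below 0.1 rad)) or ((horizontal distance between dome_b_mid and seat below 0.006 m and z of dome_b_mid in the frame of seat between 0.0195 and 0.0255 m and angle between dome_b_mid's own z axis and vertical below 0.1 rad) and (height (world z) of dome_a_mid below 0.012 m and angle between dome_a_mid's own z axis and vertical below 0.1 rad)))), for 0.2 s.
At the end, for the whole second after the job is handed in: Upwards from the seat: washers hollow up, down, up, each within 6 mm of the axis, 3 mm of its height in the closed pack and 0.1 rad of level; cap on the top rim within 9 mm of the axis, 2.5 mm of seated height and 0.06 rad of level; spare washer flat on the bench, within 0.1 rad (all of step 3 and horizontal distance between cap_ring and seat below 0.009 m and z of cap_ring in the frame of seat between 0.0365 and 0.0415 m and angle between cap_ring's own z axis and vertical below 0.06 rad); the robot touches nothing.
It fails at once if one of the other things on the bench (flat ring, paddle, jug, bird, mug, mould) is moved more than 30 mm (distance of any of flat_ring, paddle, jug, bird, mug, mould from where it was at the start of the episode above 0.03 m).
It also fails if it takes over 72 s, if anything falls off the work surface, if the arm or the gripper's body presses on something with over 40 N, if the wrist force passes 120 N, or if a joint passes its speed limit or range.

### The arm

A 6-joint arm with a two-finger parallel gripper is mounted at the origin on the work surface. World frame = base frame: x ahead of the robot, y to its left, z up, the work surface at z = 0. Lengths are in mm, angles in rad, forces in N, time in s.
With the tool pointing down it reaches from about 400 to 925 mm from the base axis. Payload 12.5 kg.
Tool frame: the origin (TCP) lies at the centre of the arm's flange, where the gripper is bolted on; the fingertips stand 190 mm ahead of it and the grasp point (between the pads) lies 171 mm ahead of it; z points along the fingers, y is the line along which they close (so a half turn about z gives the same grasp; the last joint's range is limited). The gripper opens to 95 mm and grips with 3 to 60 N. Pads are 20 mm wide; open, the fingers measure 119 mm over their backs; the gripper's body (75 mm by 180 mm) begins 59 mm behind the grasp point.
Start: joints at [-1.248, 0.491, 1.559, -0, 1.092, -0.106], TCP at [259.881, -568.407, 404.761] pointing down, gripper open.
Joint ranges: [-3.1, 3.1], [-0.84, 2.19], [0.05, 2.79], [-1.13, 4.28], [0.06, 2.93], [-2.69, 2.69]. Speed limits (rad/s): [2.22, 2.22, 2.79, 3.14, 3.14, 3.14].

### API

Orientations are given as [roll, pitch, yaw] about the fixed x, y, z axes, in that order (R = Rz(yaw) Ry(pitch) Rx(roll)).
In Python, from cell import env, read_camera, search_frame, cut_out gives the robot as it stands. The module is installed in compiled form; this text tells all that it offers.
- The arm moves only by the tool move_arm, never from a script. Its argument "commands" is a list of rows, each a list of 3 entries, a list of its own where there are three numbers: the shift along the world's x, y, z normalised to -1 to 1, where 1 is 0.03 m, then the turn about the world's z normalised to -1 to 1, where 1 is 0.08 rad, then the opening, from -1 (shut) to 1 (fully open), so that 0 is half open. A call has 1 to 20 rows; each row shifts and turns the commanded pose from where the row before left it; what a row does not reach is not made up. A row lasts 1/12 s, in which the tool goes at most 41.7 mm and 7.16 degrees, less where a joint would pass 70% of its speed; a pose out of reach is approached as far as the arm can. A call with a number of a shift or a turn outside -1 to 1 is refused whole. A call with a gripper value outside its range is refused whole. The fingers move at their own pace and stop on an object; the grip force is fixed at half the most. Time passes only in rows, so rows that do not move let the fingers close. It gives the time, the measured TCP pose, the force, the opening and the grip force at its end, in the units of the state.
- env.state(): the state, without advancing time (a new reading comes with each control period).
- read_camera(name): name is "side" or "top" or "wrist"; returns a dict with "image" (400x640x3 uint8, red, green, blue), "fx", "fy", "cx", "cy" (pixels), "rvec" (rotation vector, rad) and "tvec" (3), from world to camera coordinates, as OpenCV has them. Camera axes: x right, y down, z forward; pixel columns grow to the right and rows downward; lengths in mm; the calibration is good to about 2 mm. A picture is of the moment at which its call begins. There is no depth.
- env.job_done(): hands the job in; it is judged then, once.
Trained networks look in a picture, given as the dict that the camera call returned (one of the last four; its "shot" number tells which), for a name from the list of things; names that differ only in an ending like _2 or _b are one class to them, and where a whole thing is asked for, a point or a joint stands for the part that bears it (a point fixed in the world has none). Each returns a list of dicts, best first, with "confidence" (0 to 1); they miss things now and then, are a little off and sometimes report something else, mostly with a low value. They report only what shows in the picture. A call takes as long as a camera call. They do not tell look-alikes from the thing itself.
- search_frame(thing, picture): "at" ([column, row] in pixels, amid what is visible of it).
- cut_out(thing, picture): "region" (400x640 bool, what is visible of it) and "at" ([column, row] in pixels, amid what is visible of it).
The state is a dict: "t": time; "joints": joint angles; "qvel": joint speeds; "tau": joint torques, N m; "eef_pos": TCP position; "tcp_rot": TCP orientation; "ft_force": force on the tool from outside, world axes, zero at the start; "moment": the same for the moment, N m; "opening": opening from 0.0 (shut) to 1.0 (fully open); "grip_force": force on a finger pad.
Only numpy, scipy, OpenCV 4.12 (cv2) and the standard library are available. Lean on these libraries where they do the work, as an engineer would, in place of code of your own. Each camera call takes 0.05 s, during which the arm holds its last target. There are 200 camera calls.

## Working session

There is one attempt and no reset: what is moved stays moved. The work goes in short steps, Python scripts to look and compute and a tool call to move; the robot and the scene stay as the last step left them, time stands still between calls to the robot, and variables do not carry over. Pictures are saved under pics/ and viewed, at most 10 in all, crops included, and the job is handed in when it is done.

Besides the shell and the picture viewer there is one more tool, called after ">>>" as name(argument=value, ...) on one line, values as JSON. move_arm: Moves the arm, as the interface text tells. Its arguments: {"type":"object","properties":{"commands":{"type":"array","items":{"type":"array"}}},"required":["commands"]}

```bash
mkdir -p pics; cat > h.py <<'E'
import numpy as np, cv2
from cell import env, read_camera, search_frame, cut_out
def ray(p,uv):
    R=cv2.Rodrigues(np.array(p["rvec"],float))[0]; t=np.array(p["tvec"],float).ravel()
    d=R.T@np.array([(uv[0]-p["cx"])/p["fx"],(uv[1]-p["cy"])/p["fy"],1]); return -R.T@t,d
def at_z(p,uv,z):
    c,d=ray(p,uv); return c+d*(z-c[2])/d[2]
def proj(p,X):
    K=np.array([[p["fx"],0,p["cx"]],[0,p["fy"],p["cy"]],[0,0,1.]])
    return cv2.projectPoints(np.array(X,float).reshape(-1,1,3),np.array(p["rvec"],float),np.array(p["tvec"],float),K,None)[0].reshape(-1,2)
def save(p,n,crop=None,s=1):
    im=p["image"][...,::-1]
    if crop: x0,y0,x1,y1=crop; im=im[y0:y1,x0:x1]
    cv2.imwrite("pics/"+n,cv2.resize(im,None,fx=s,fy=s,interpolation=cv2.INTER_CUBIC))
E
python3 - <<'E'
from h import *
for cam in ("top","side"):
    p=read_camera(cam); save(p,cam+"0.png"); print(cam,p["fx"],ray(p,(320,200)))
    for n,z in [("cup_a_mid",7.5),("dome_a_mid",7.5),("cap_knob",35),("stand",35),("flat_ring",5),("mould",45),("jug",44),("mug",44),("bird",45),("paddle",8)]:
        for r in search_frame(n,p): print(n,round(r["confidence"],2),np.round(r["at"]),np.round(at_z(p,r["at"],z)))
print(env.state())
E
```

```text
top 407.2992445234104 (array([ 337.5637577 ,  -18.93757382, 1144.78859074]), array([ 0.23060955, -0.00234767, -0.97317896]))
cup_a_mid 0.78 [308. 253.] [456.   9.   8.]
dome_a_mid 0.73 [209. 253.] [452. 285.   8.]
cap_knob 0.62 [405. 263.] [ 429. -254.   35.]
cap_knob 0.21 [495. 251.] [ 465. -500.   35.]
stand 0.82 [327. 196.] [612. -42.  35.]
flat_ring 0.82 [370. 221.] [ 549. -164.    5.]
mould 0.78 [135. 226.] [518. 480.  45.]
jug 0.89 [373. 145.] [ 764. -171.   44.]
mug 0.56 [495. 254.] [ 456. -496.   44.]
bird 0.58 [269. 146.] [754. 126.  45.]
paddle 0.52 [259. 231.] [515. 148.   8.]
side 438.96141207435994 (array([  270.71196409, -1211.68863944,   795.03290388]), array([ 0.2138226 ,  0.82948615, -0.51604837]))
dome_a_mid 0.64 [270. 176.] [459. 278.   8.]
cap_knob 0.74 [288. 263.] [ 418. -287.   35.]
stand 0.93 [337. 215.] [614. -95.  35.]
mould 0.97 [277. 148.] [517. 445.  45.]
jug 0.74 [386. 217.] [ 753. -162.   44.]
jug 0.66 [360. 178.] [760. 101.  44.]
mug 0.72 [326. 311.] [ 467. -495.   44.]
mug 0.48 [291. 264.] [ 423. -303.   44.]
bird 0.91 [360. 176.] [765. 120.  45.]
bird 0.24 [275. 147.] [508. 453.  45.]
paddle 0.69 [335. 214.] [622. -50.   8.]
{'t': 1.1, 'joints': array([-1.24762032e+00,  4.90904852e-01,  1.55890193e+00, -6.27720599e-06,
        1.09170590e+00, -1.05579026e-01]), 'qvel': array([-0.0007093 , -0.00171569,  0.0005326 , -0.00201953, -0.00079037,
       -0.00151233]), 'tau': array([ 3.06204369e-03, -6.12470841e+01, -2.58429158e+01,  6.93927356e-02,
        4.45013051e-02,  8.60209781e-06]), 'eef_pos': array([ 259.86888452, -568.41262283,  404.75726187]), 'tcp_rot': array([3.14151372e+00, 1.39671835e-05, 4.28757923e-01]), 'ft_force': array([-0.06810432,  0.18033869, -0.4236472 ]), 'moment': array([0.03411506, 0.02103568, 0.01949318]), 'grip_force': 0.0, 'opening': 1.0027219151057354}
```

View image.

View pics/top0.png

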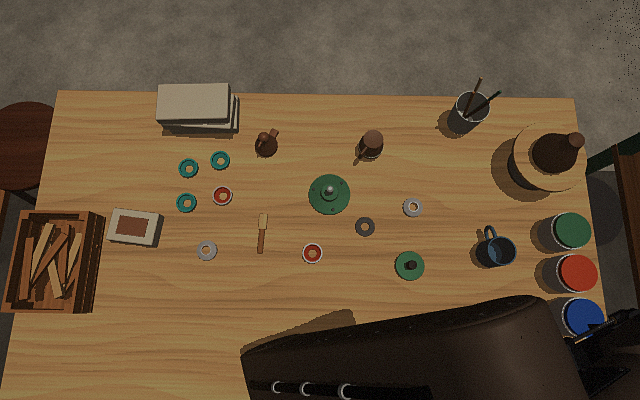

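View pics/side0.png

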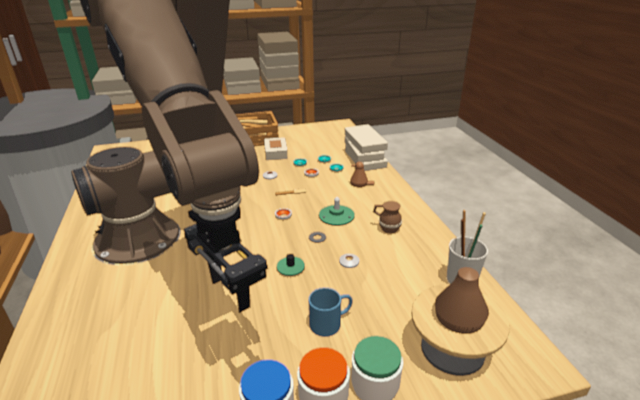

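```bash
python3 - <<'E'
from h import *
p=read_camera("top"); save(p,"crop.png",(165,140,445,290),2.8)
for uv in [(312,253),(222,195),(412,207),(207,250),(188,168),(220,160),(187,202)]: print(uv,np.round(at_z(p,uv,13)[:2]))
print(np.round(at_z(p,(329,187),70)),np.round(at_z(p,(411,265),46)))
w=read_camera("wrist"); save(w,"w0.png"); s=env.state(); c,d=ray(w,(320,200)); print(c,d,w["fx"],proj(w,[[260,-568,214],[260,-568,234]]))
E
```

```text
(312, 253) [455.  -2.]
(222, 195) [616. 259.]
(412, 207) [ 590. -284.]
(207, 250) [459. 289.]
(188, 168) [695. 364.]
(220, 160) [721. 273.]
(187, 202) [594. 357.]
[629. -46.  70.] [ 424. -267.   46.]
[ 333.66066945 -534.47319004  385.13950307] [-0.24762938 -0.11142983 -0.96261257] 334.0233775639964 [[320.38086704 256.0753736 ]
 [320.37840698 273.25249553]]
```

View pics/crop.png

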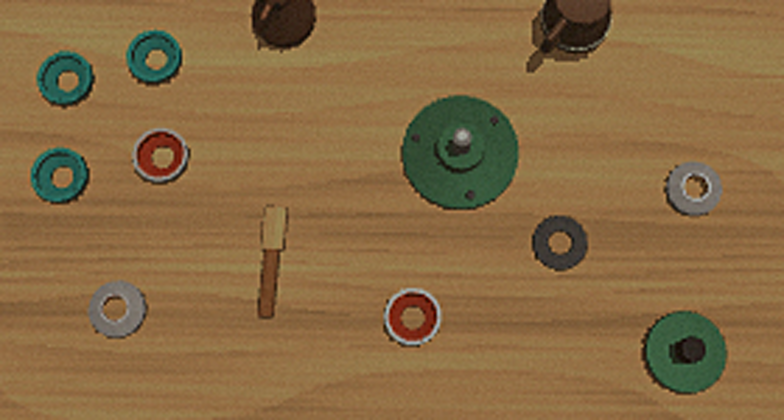

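Top picture and crop: the orange-hollow cups are at top-image pixels (312,253) and (222,195). The turquoise look-alikes at (188,168), (220,160) and (187,202) stay untouched. The bare domes are at (412,207) and (207,250); the flat ring at (365,227) is dark. I'll use the dome at (412,207) and leave the other as the spare. First a look over the stand.

>>> move_arm(commands=[[[0.657, 0.98, -0.12], -0.298, 1], [[0.657, 0.98, -0.12], -0.298, 1], [[0.657, 0.98, -0.12], -0.298, 1], [[0.657, 0.98, -0.12], -0.298, 1], [[0.657, 0.98, -0.12], -0.298, 1], [[0.657, 0.98, -0.12], -0.298, 1], [[0.657, 0.98, -0.12], -0.298, 1], [[0.657, 0.98, -0.12], -0.298, 1], [[0.657, 0.98, -0.12], -0.298, 1], [[0.657, 0.98, -0.12], -0.298, 1], [[0.657, 0.98, -0.12], -0.298, 1], [[0.657, 0.98, -0.12], -0.298, 1], [[0.657, 0.98, -0.12], -0.298, 1], [[0.657, 0.98, -0.12], -0.298, 1], [[0.657, 0.98, -0.12], -0.298, 1], [[0.657, 0.98, -0.12], -0.298, 1], [[0.657, 0.98, -0.12], -0.298, 1], [[0.657, 0.98, -0.12], -0.298, 1], [[0, 0, 0], 0, 1], [[0, 0, 0], 0, 1]])

```text
t: 2.87
eef_pos: [615.2, -37.6, 339.4]
tcp_rot: [3.142, 0.001, 0.003]
ft_force: [-0.2, 0.0, -0.3]
opening: 1.001
grip_force: 0.0
```

```bash
python3 - <<'E'
from h import *
w=read_camera("wrist"); save(w,"w1.png"); s=env.state(); print(s["eef_pos"],s["tcp_rot"],ray(w,(320,200)))
for n,z in [("stand",10),("seat",30)]:
  for r in cut_out(n,w):
    m=r["region"].astype(np.uint8); print(n,r["confidence"],r["at"],at_z(w,r["at"],z),m.sum())
E
```

```text
[614.65299675 -38.75176786 339.67263911] [3.14144366e+00 6.33809006e-04 1.26903433e-03] (array([696.31392771, -37.44771702, 319.76084883]), array([-2.71690071e-01,  4.93704001e-04, -9.62571627e-01]))
seat 0.75 [326.5, 174.9] [637.51389195 -43.01190773  30.        ] 12318
seat 0.74 [145.0, 254.6] [560.64842168 128.4189526   30.        ] 896
```

View pics/w1.png

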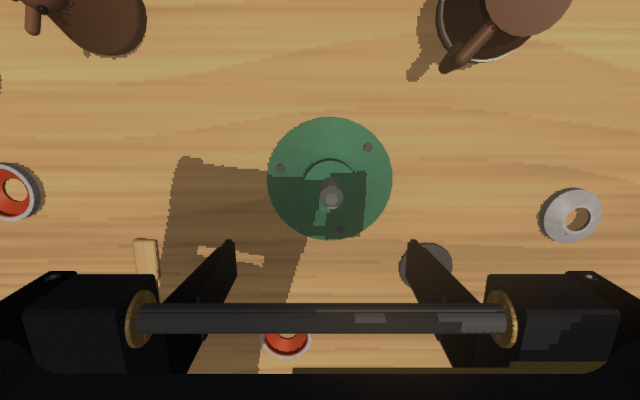

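```bash
cat >> h.py <<'E'
def fitc(p,m,z):
    """world circle fit of hull of mask m at height z -> x,y,r,rms"""
    cs=cv2.findContours(m.astype(np.uint8),cv2.RETR_EXTERNAL,cv2.CHAIN_APPROX_NONE)[0]
    c=cv2.convexHull(max(cs,key=cv2.contourArea))[:,0,:].astype(float)
    P=np.array([at_z(p,u,z)[:2] for u in c])
    for _ in range(3):
        A=np.c_[2*P,np.ones(len(P))]; s=np.linalg.lstsq(A,(P**2).sum(1),rcond=None)[0]
        r=np.sqrt(s[2]+s[0]**2+s[1]**2); e=np.hypot(*(P-s[:2]).T)-r
        P=P[abs(e)<=max(2*e.std(),.6)]
    return np.round([s[0],s[1],r,e.std()],1)
def hsv(p): return cv2.cvtColor(p["image"],cv2.COLOR_RGB2HSV).astype(int)
E
python3 - <<'E'
from h import *
w=read_camera("wrist"); H=hsv(w)
g=(H[...,0]>60)&(H[...,0]<90)&(H[...,1]>80)
m=np.zeros(g.shape,bool); m[100:255,250:410]=g[100:255,250:410]
m=cv2.morphologyEx(m.astype(np.uint8),cv2.MORPH_OPEN,np.ones((3,3)))
for z in (6,10,12,14): print(z,fitc(w,m,z))
print(at_z(w,(331,197),70), at_z(w,(330.5,192),70))
for x,y in [(612,-40),(615,-43)]: print(proj(w,[[x,y,70],[x,y,12]]))
save(w,"a1.png",(260,110,400,250),4)
E
```

```text
6 [631.2 -49.7  44.4   1.1]
10 [632.  -49.5  43.8   1.1]
12 [632.4 -49.5  43.5   1.1]
14 [632.8 -49.4  43.3   1.1]
[627.28459963 -48.24365452  70.        ] [631.29095294 -47.82949276  70.        ]
[[320.43162056 215.70181631]
 [320.38903629 196.51589706]]
[[324.23313926 212.07642066]
 [323.52780935 193.47028436]]
```

View pics/a1.png

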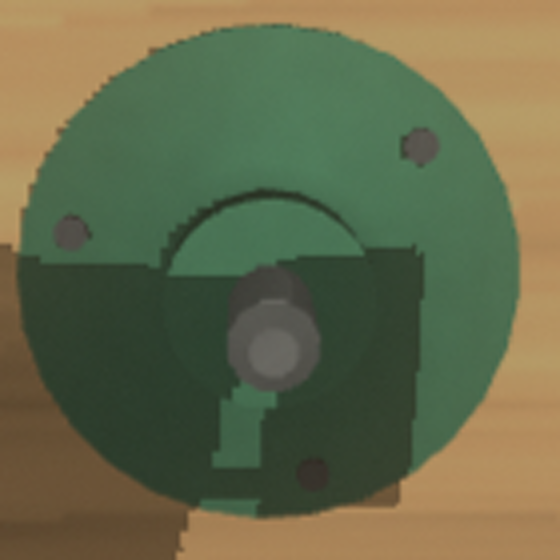

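```bash
python3 - <<'E'
from h import *
w=read_camera("wrist"); H=hsv(w)
print(at_z(w,(328.4,197.9),70))
im=w["image"].astype(int); g=(im[...,1]>im[...,0]+5)
m=np.zeros(g.shape,bool); m[100:255,250:410]=g[100:255,250:410]
m=cv2.morphologyEx(m.astype(np.uint8),cv2.MORPH_OPEN,np.ones((3,3)))
for z in (8,10,12,14): print(z,fitc(w,m,z))
E
```

```text
[626.5550477  -46.47112347  70.        ]
8 [ 6.268e+02 -4.610e+01  5.960e+01  2.000e-01]
10 [ 6.273e+02 -4.610e+01  5.920e+01  2.000e-01]
12 [ 6.277e+02 -4.610e+01  5.880e+01  2.000e-01]
14 [ 6.281e+02 -4.600e+01  5.840e+01  2.000e-01]
```

>>> move_arm(commands=[[[-0.878, 0.19, -0.4], 0, 1], [[-0.878, 0.19, -0.4], 0, 1], [[-0.878, 0.19, -0.4], 0, 1], [[-0.878, 0.19, -0.4], 0, 1], [[-0.878, 0.19, -0.4], 0, 1], [[-0.878, 0.19, -0.4], 0, 1], [[0, 0, 0], 0, 1], [[0, 0, 0], 0, 1]])

```text
t: 3.78
eef_pos: [456.0, -5.5, 268.2]
tcp_rot: [3.142, 0.001, -0.001]
ft_force: [-0.1, -0.0, 0.2]
opening: 0.994
grip_force: 0.0
```

```bash
cat >> h.py <<'E'
def blob(p,thr,near):
    n,l,st,c=cv2.connectedComponentsWithStats(thr.astype(np.uint8))
    ok=[i for i in range(1,n) if st[i,4]>150]
    i=min(ok,key=lambda i:np.hypot(*(c[i]-near))); return l==i
def cup(p,near):
    """orange inside: mask -> inner-wall circle at rim z=15 (r about 23)"""
    H=hsv(p); o=((H[...,0]<9)|(H[...,0]>172))&(H[...,1]>140)&(H[...,2]>60)
    return blob(p,o,near)
E
python3 - <<'E'
from h import *
w=read_camera("wrist"); s=env.state(); print(s["eef_pos"],s["tcp_rot"])
near=proj(w,[[455,-2,12]])[0]; print(near)
m=cup(w,near); print(m.sum(),fitc(w,m,15))
for r in cut_out("cup_a_mid",w): print(r["confidence"],r["at"],r["region"].sum(),fitc(w,r["region"],15))
save(w,"w2.png")
E
```

```text
[457.06899392  -5.61383597 268.47972537] [ 3.14129512e+00 -1.26313622e-03 -1.25200034e-03]
[315.77259524 219.85080832]
2215 [ 4.562e+02 -3.000e-01  2.370e+01  1.000e-01]
0.94 [311.9, 225.6] 3586 [ 4.57e+02 -4.00e-01  2.80e+01  2.00e-01]
```

View pics/w2.png

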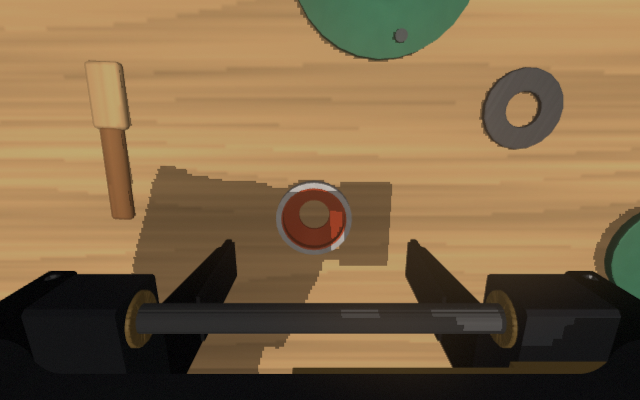

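>>> move_arm(commands=[[[0, 0.157, -0.8], 0, 1], [[0, 0, -0.8], 0, 1], [[0, 0, -0.6], 0, 1], [[0, 0, -0.27], 0, 1], [[0, 0, 0], 0, -1], [[0, 0, 0], 0, -1], [[0, 0, 0], 0, -1], [[0, 0, 0], 0, -1], [[0, 0, 0], 0, -1], [[0, 0, 0], 0, -1], [[0, 0, 0.3], 0, -1], [[0, 0, 0.7], 0, -1], [[0, 0, 0.9], 0, -1], [[0, 0, 0.9], 0, -1], [[0, 0, 0.5], 0, -1]])

```text
t: 5.13
eef_pos: [456.5, -0.2, 295.9]
tcp_rot: [3.141, -0.003, -0.0]
ft_force: [0.3, 0.7, -0.6]
opening: 0.58
grip_force: 30.0
```

>>> move_arm(commands=[[[0.9456, -0.2556, 0], 0, -1], [[0.9456, -0.2556, 0], 0, -1], [[0.9456, -0.2556, 0], 0, -1], [[0.9456, -0.2556, 0], 0, -1], [[0.9456, -0.2556, 0], 0, -1], [[0.9456, -0.2556, 0], 0, -1], [[0, 0, 0], 0, -1], [[0, 0, 0], 0, -1]])

```text
t: 5.8
eef_pos: [627.2, -46.6, 293.0]
tcp_rot: [3.142, 0.0, -0.001]
ft_force: [-0.7, -0.1, -1.5]
opening: 0.578
grip_force: 30.0
```

```bash
python3 - <<'E'
from h import *
w=read_camera("wrist"); s=env.state(); print(s["eef_pos"],s["tcp_rot"])
e=s["eef_pos"]; near=proj(w,[[e[0],e[1],e[2]-180]])[0]; print(near)
m=cup(w,near); print(m.sum(),fitc(w,m,e[2]-179))
im=w["image"].astype(int); g=(im[...,1]>im[...,0]+5)
m=blob(w,g,proj(w,[[627,-46,10]])[0]); print(m.sum(),fitc(w,m,9))
save(w,"w3.png")
E
```

```text
[626.42716425 -46.26620196 292.97473295] [-3.14149439e+00  1.01657906e-03 -4.05103301e-04]
[319.8766469  266.70387497]
4364 [ 6.294e+02 -4.670e+01  2.310e+01  1.000e-01]
10426 [ 6.273e+02 -4.610e+01  5.940e+01  2.000e-01]
```

View pics/w3.png

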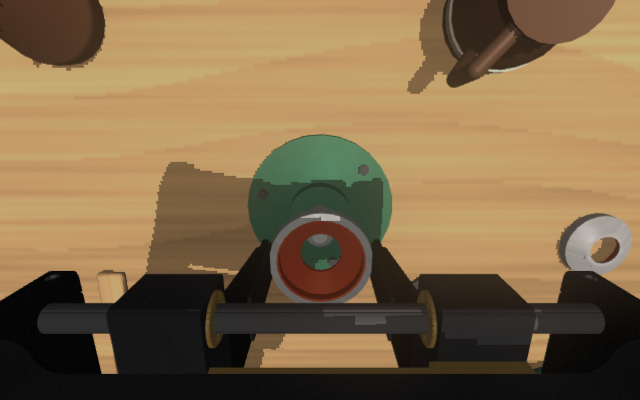

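```bash
python3 - <<'E'
from h import *
w=read_camera("wrist"); e=env.state()["eef_pos"]
for r in cut_out("cup_a_mid",w): print(r["confidence"],r["at"],r["region"].sum(),[fitc(w,r["region"],e[2]-k) for k in (177,179,181)])
m=cup(w,(320,262)); c,h=cv2.findContours(m.astype(np.uint8),cv2.RETR_CCOMP,cv2.CHAIN_APPROX_NONE)
for q,hh in zip(c,h[0]):
    if hh[3]>=0 and cv2.contourArea(q)>200:
        k=np.zeros(m.shape,np.uint8); cv2.drawContours(k,[q],-1,1,-1); print("hole",[fitc(w,k,e[2]-z) for z in (187,190,194)])
    elif cv2.contourArea(q)>200: print([fitc(w,m,e[2]-z) for z in (177,179,181)])
E
```

```text
0.65 [318.6, 270.5] 6824 [array([ 6.307e+02, -4.610e+01,  2.750e+01,  4.000e-01]), array([ 6.297e+02, -4.610e+01,  2.780e+01,  4.000e-01]), array([ 6.287e+02, -4.610e+01,  2.820e+01,  4.000e-01])]
[array([ 6.295e+02, -4.640e+01,  2.280e+01,  1.000e-01]), array([ 6.285e+02, -4.640e+01,  2.310e+01,  1.000e-01]), array([ 6.275e+02, -4.640e+01,  2.340e+01,  1.000e-01])]
hole [array([ 6.31e+02, -4.62e+01,  1.15e+01,  1.00e-01]), array([ 6.296e+02, -4.620e+01,  1.170e+01,  1.000e-01]), array([ 6.277e+02, -4.620e+01,  1.200e+01,  1.000e-01])]
```

>>> move_arm(commands=[[[-0.035, 0, -0.5], 0, -1], [[0, 0, -0.5], 0, -1], [[0, 0, -0.5], 0, -1], [[0, 0, -0.4], 0, -1], [[0, 0, -0.25], 0, -1], [[0, 0, 0], 0, -1]])

```text
t: 6.45
eef_pos: [625.5, -46.1, 227.9]
tcp_rot: [-3.141, 0.001, -0.0]
ft_force: [-0.5, -0.9, -1.5]
opening: 0.578
grip_force: 30.5
```

>>> move_arm(commands=[[[0, 0, -0.1], 0, -1], [[0, 0, -0.03], 0, -1], [[0, 0, 0], 0, 1], [[0, 0, 0], 0, 1], [[0, 0, 0], 0, 1], [[0, 0, 0], 0, 1], [[0, 0, 0.8], 0, 1], [[0, 0, 0.8], 0, 1], [[0, 0, 0.8], 0, 1], [[0, 0, 0.8], 0, 1], [[0, 0, 0], 0, 1]])

```text
t: 7.37
eef_pos: [626.3, -46.4, 324.9]
tcp_rot: [3.14, -0.006, -0.0]
ft_force: [0.1, -0.8, 0.4]
opening: 0.998
grip_force: 0.0
```

```bash
python3 - <<'E'
from h import *
w=read_camera("wrist"); e=env.state()["eef_pos"]; print(e)
m=cup(w,proj(w,[[627,-46,40]])[0]); print(m.sum(),[fitc(w,m,z) for z in (43,45,50)])
for r in cut_out("cup_a_mid",w)[:1]: print(r["confidence"],r["at"],r["region"].sum(),[fitc(w,r["region"],z) for z in (43,45,50)])
save(w,"w4.png",(220,100,420,300),3)
E
```

```text
[625.98142256 -46.32307483 322.66963238]
1620 [array([ 6.244e+02, -4.640e+01,  2.380e+01,  1.000e-01]), array([ 6.25e+02, -4.64e+01,  2.36e+01,  1.00e-01]), array([ 6.266e+02, -4.640e+01,  2.310e+01,  1.000e-01])]
0.74 [333.3, 217.4] 2815 [array([ 6.25e+02, -4.62e+01,  2.85e+01,  3.00e-01]), array([ 6.256e+02, -4.620e+01,  2.830e+01,  3.000e-01]), array([ 6.272e+02, -4.630e+01,  2.770e+01,  3.000e-01])]
```

View pics/w4.png

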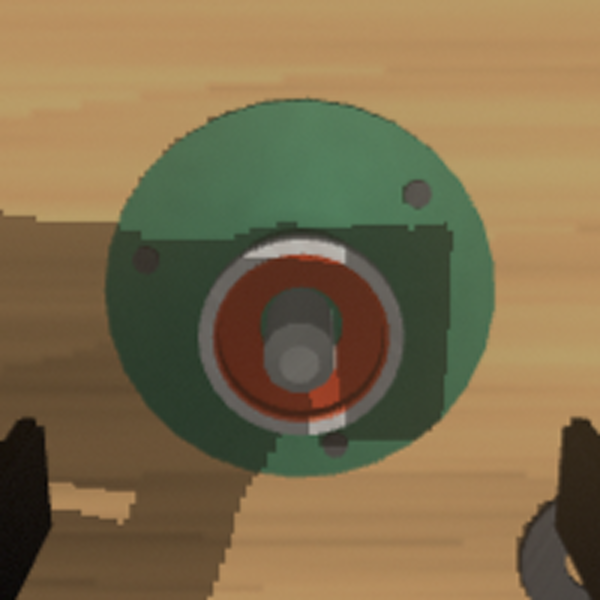

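Cup one is seated: its rim is centred within about 1.5 mm of the axis, with the arbor through the hole. Next, the dome at top pixel (412,207).

>>> move_arm(commands=[[[-0.15, -0.99, -0.217], 0, 1], [[-0.15, -0.99, -0.217], 0, 1], [[-0.15, -0.99, -0.217], 0, 1], [[-0.15, -0.99, -0.217], 0, 1], [[-0.15, -0.99, -0.217], 0, 1], [[-0.15, -0.99, -0.217], 0, 1], [[-0.15, -0.99, -0.217], 0, 1], [[-0.15, -0.99, -0.217], 0, 1], [[0, 0, 0], 0, 1], [[0, 0, 0], 0, 1]])

```text
t: 8.3
eef_pos: [589.1, -285.1, 266.4]
tcp_rot: [-3.14, 0.003, -0.003]
ft_force: [0.0, 0.1, 0.2]
opening: 1.0
grip_force: 0.0
```

```bash
python3 - <<'E'
from h import *
w=read_camera("wrist"); s=env.state(); e=s["eef_pos"]; print(e,s["tcp_rot"])
for r in cut_out("dome_a_mid",w)[:3]: print(r["confidence"],r["at"],r["region"].sum(),[fitc(w,r["region"],z) for z in (4,8)])
H=hsv(w); m=blob(w,H[...,1]<60,proj(w,[[590,-284,8]])[0]); print(m.sum(),[fitc(w,m,z) for z in (4,8)])
save(w,"w5.png")
E
```

```text
[ 589.45415675 -283.97809518  267.01430239] [-3.14034565e+00  1.94209102e-03 -1.46056085e-03]
3385 [array([ 5.912e+02, -2.852e+02,  2.860e+01,  3.000e-01]), array([ 5.925e+02, -2.852e+02,  2.810e+01,  3.000e-01])]
```

View pics/w5.png

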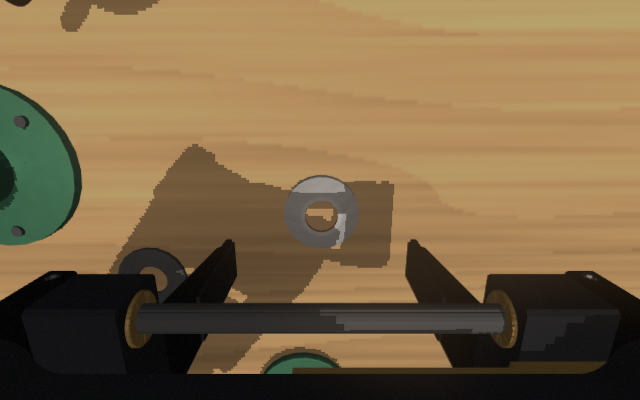

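>>> move_arm(commands=[[[0.06, -0.04, -0.8], 0, 1], [[0, 0, -0.8], 0, 1], [[0, 0, -0.6], 0, 1], [[0, 0, -0.313], 0, 1], [[0, 0, 0], 0, -1], [[0, 0, 0], 0, -1], [[0, 0, 0], 0, -1], [[0, 0, 0], 0, -1], [[0, 0, 0], 0, -1], [[0, 0, 0], 0, -1], [[0, 0, 0.3], 0, -1], [[0, 0, 0.7], 0, -1], [[0, 0, 0.9], 0, -1], [[0, 0, 0.9], 0, -1], [[0, 0, 0.8], 0, -1]])

```text
t: 9.65
eef_pos: [591.5, -285.1, 303.4]
tcp_rot: [3.141, -0.001, -0.0]
ft_force: [-0.8, -0.1, 0.1]
opening: 0.285
grip_force: 0.0
```

>>> move_arm(commands=[[[0, 0, -0.6], 0, 1], [[0, 0, -0.6], 0, 1], [[0, 0, 0], 0, 1], [[0, 0, 0], 0, 1], [[0, 0, 0], 0, 1]])

```text
t: 10.07
eef_pos: [591.7, -285.2, 265.8]
tcp_rot: [3.141, -0.0, -0.0]
ft_force: [-0.5, -0.1, 0.6]
opening: 0.58
grip_force: 0.0
```

```bash
python3 - <<'E'
from h import *
w=read_camera("wrist"); s=env.state(); e=s["eef_pos"]; print(e,s["tcp_rot"],s["opening"])
H=hsv(w); m=blob(w,H[...,1]<60,proj(w,[[590,-284,8]])[0]); print(m.sum(),[fitc(w,m,z) for z in (4,8)])
save(w,"w6.png")
E
```

```text
[ 591.75497254 -285.24020074  265.97917759] [ 3.14099685e+00 -8.27812526e-04 -3.73208756e-04] 0.6208839217565542
3365 [array([ 5.912e+02, -2.851e+02,  2.860e+01,  3.000e-01]), array([ 5.926e+02, -2.851e+02,  2.810e+01,  3.000e-01])]
```

View pics/w6.png

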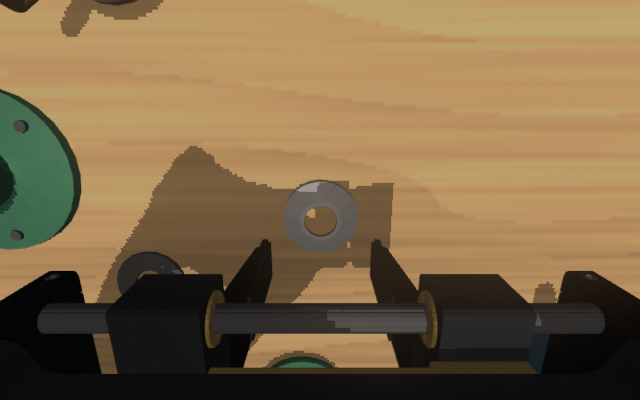

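>>> move_arm(commands=[[[0, 0, 0], 0, 1], [[0, 0, -0.2], 0, 1], [[0, 0, -0.5], 0, 1], [[0, 0, -0.7], 0, 1], [[0, 0, -0.7], 0, 1], [[0, 0, -0.27], 0, 1], [[0, 0, -0.05], 0, 1], [[0, 0, 0], 0, 1], [[0, 0, 0], 0, 1]])

```text
t: 10.87
eef_pos: [591.8, -285.2, 193.2]
tcp_rot: [3.141, -0.001, -0.0]
ft_force: [0.8, 0.3, 0.7]
opening: 1.0
grip_force: 0.0
```

>>> move_arm(commands=[[[0, 0, -0.04], 0, 1], [[0, 0, -0.03], 0, 1], [[0, 0, 0], 0, 1], [[0, 0, 0], 0, -0.3], [[0, 0, 0], 0, -1], [[0, 0, 0], 0, -1], [[0, 0, 0], 0, -1], [[0, 0, 0], 0, -1], [[0, 0, 0], 0, -1], [[0, 0, 0], 0, -1]])

```text
t: 11.7
eef_pos: [591.6, -285.1, 190.4]
tcp_rot: [3.141, -0.0, -0.0]
ft_force: [0.3, 0.5, 3.7]
opening: 0.568
grip_force: 30.4
```

>>> move_arm(commands=[[[0, 0, 0.1], 0, -1], [[0, 0, 0.2], 0, -1], [[0, 0, 0.3], 0, -1], [[0, 0, 0], 0, -1]])

```text
t: 12.03
eef_pos: [591.9, -285.3, 210.3]
tcp_rot: [3.14, -0.002, -0.0]
ft_force: [0.2, -0.0, -0.1]
opening: 0.574
grip_force: 30.0
```

>>> move_arm(commands=[[[0, 0, 0.6], 0, -1], [[0, 0, 0.8], 0, -1], [[0, 0, 0.8], 0, -1], [[0, 0, 0.8], 0, -1], [[0.06, 0.4, 0], 0, -1], [[0.12, 0.8, 0], 0, -1], [[0.14, 0.95, 0], 0, -1], [[0.14, 0.95, 0], 0, -1], [[0.14, 0.95, 0], 0, -1], [[0.14, 0.95, 0], 0, -1], [[0.14, 0.95, 0], 0, -1], [[0.137, 0.96, 0], 0, -1], [[0.1, 0.65, 0], 0, -1], [[0.06, 0.4, 0], 0, -1], [[0, 0, 0], 0, -1], [[0, 0, 0], 0, -1]])

```text
t: 13.37
eef_pos: [626.8, -46.2, 298.1]
tcp_rot: [3.141, 0.0, 0.001]
ft_force: [-0.5, -0.2, -1.1]
opening: 0.573
grip_force: 30.0
```

```bash
python3 - <<'E'
from h import *
w=read_camera("wrist"); s=env.state(); e=s["eef_pos"]; print(e,s["tcp_rot"],s["opening"])
save(w,"w7.png",(220,100,420,320),2.7)
E
```

```text
[626.80170296 -46.85209201 298.13857277] [ 3.14132902e+00  1.74647832e-04 -3.05906412e-04] 0.5738210517724809
```

View pics/w7.png

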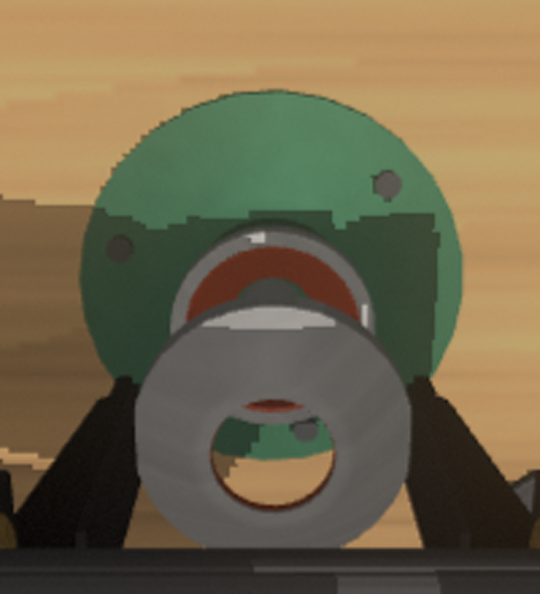

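```bash
python3 - <<'E'
from h import *
w=read_camera("wrist"); print(proj(w,[[626.8,-46.5,122.5]]),at_z(w,(320.7,268.5),122.5), at_z(w,(320.7,268.5),121),proj(w,[[626.8-12,-46.5,122.5],[626.8+12,-46.5,122.5]]))
E
```

```text
[[319.68181822 269.23742899]] [627.22106337 -47.0274216  122.5       ] [626.44460805 -47.02848775 121.        ] [[319.73828101 289.7636478 ]
 [319.62303983 247.8694102 ]]
```

>>> move_arm(commands=[[[0, 0, -0.4], 0, -1], [[0, 0, -0.5], 0, -1], [[0, 0, -0.5], 0, -1], [[0, 0, -0.4], 0, -1], [[0, 0, -0.2], 0, -1], [[0, 0, -0.05], 0, -1], [[0, 0, 0], 0, -1]])

```text
t: 14.05
eef_pos: [626.9, -46.6, 236.4]
tcp_rot: [-3.142, 0.001, -0.001]
ft_force: [0.4, 0.3, -0.7]
opening: 0.57
grip_force: 30.0
```

>>> move_arm(commands=[[[0, 0, -0.03], 0, -1], [[0, 0, 0], 0, 0.4], [[0, 0, 0], 0, 1], [[0, 0, 0], 0, 1], [[0, 0, 0], 0, 1], [[0, 0, 0], 0, 1], [[0, 0, 0.6], 0, 1], [[0, 0, 0.9], 0, 1], [[0, 0, 0.9], 0, 1], [[0, 0, 0.7], 0, 1], [[0, 0, 0], 0, 1], [[0, 0, 0], 0, 1]])

```text
t: 15.05
eef_pos: [626.8, -46.2, 330.0]
tcp_rot: [3.141, -0.002, -0.0]
ft_force: [-1.2, -0.6, -0.0]
opening: 1.003
grip_force: 0.0
```

```bash
cat >> h.py <<'E'
def dome(p,X,lo=60):
    H=hsv(p); return blob(p,(H[...,1]<lo)&(H[...,2]>60),proj(p,[X])[0])
E
python3 - <<'E'
from h import *
w=read_camera("wrist"); s=env.state(); e=s["eef_pos"]; print(e)
m=dome(w,[626.8+14,-46.3,57]); print(m.sum(),[fitc(w,m,z) for z in (47,50,53,56)])
for r in cut_out("dome_a_mid",w)[:2]: print(r["confidence"],r["at"],r["region"].sum(),[fitc(w,r["region"],z) for z in (47,50,53,56)])
print(proj(w,[[626.8,-46.3,70],[626.8,-46.3,60]]))
E
```

```text
[626.65694363 -46.27021978 328.74091619]
3721 [array([ 6.264e+02, -4.690e+01,  2.960e+01,  3.000e-01]), array([ 6.273e+02, -4.690e+01,  2.920e+01,  3.000e-01]), array([ 6.282e+02, -4.690e+01,  2.890e+01,  3.000e-01]), array([ 6.292e+02, -4.690e+01,  2.860e+01,  3.000e-01])]
[[320.30418552 217.84296549]
 [320.29605678 213.78148695]]
```

>>> move_arm(commands=[[[-0.033, 0.924, -0.185], 0, 1], [[-0.033, 0.924, -0.185], 0, 1], [[-0.033, 0.924, -0.185], 0, 1], [[-0.033, 0.924, -0.185], 0, 1], [[-0.033, 0.924, -0.185], 0, 1], [[-0.033, 0.924, -0.185], 0, 1], [[-0.033, 0.924, -0.185], 0, 1], [[-0.033, 0.924, -0.185], 0, 1], [[-0.033, 0.924, -0.185], 0, 0.7], [[-0.033, 0.924, -0.185], 0, 0.7], [[-0.033, 0.924, -0.185], 0, 0.7], [[0, 0, 0], 0, 0.7], [[0, 0, 0], 0, 0.7]])

```text
t: 16.23
eef_pos: [615.4, 259.8, 266.0]
tcp_rot: [3.141, 0.003, 0.002]
ft_force: [0.4, -0.1, 0.1]
opening: 0.852
grip_force: 0.0
```

```bash
python3 - <<'E'
from h import *
w=read_camera("wrist"); s=env.state(); e=s["eef_pos"]; print(e,s["tcp_rot"],s["opening"])
m=cup(w,proj(w,[[616,259,12]])[0]); print(m.sum(),fitc(w,m,15))
for r in cut_out("cup_b_mid",w): print(r["confidence"],r["at"],r["region"].sum(),fitc(w,r["region"],15))
E
```

```text
[615.7125245  258.74129212 266.50313684] [3.14073339e+00 2.05713849e-03 7.02670941e-04] 0.8553186346432442
2302 [6.166e+02 2.609e+02 2.370e+01 1.000e-01]
0.96 [318.4, 228.6] 3763 [6.172e+02 2.612e+02 2.820e+01 3.000e-01]
0.88 [178.0, 247.1] 3595 [595.4 361.3  28.8   0.8]
0.59 [151.6, 97.6] 5350 [6.973e+02 3.653e+02 2.880e+01 5.000e-01]
0.57 [292.6, 43.5] 5565 [7.226e+02 2.755e+02 2.810e+01 3.000e-01]
```

Of the four detections, only the one at (318,228) is orange inside, so it is the real cup_b. The other three, at (178,247), (152,98) and (293,43), are turquoise. Grasping the orange one.

>>> move_arm(commands=[[[0.033, 0.08, -0.8], 0, 0.7], [[0, 0, -0.8], 0, 0.7], [[0, 0, -0.6], 0, 0.7], [[0, 0, -0.277], 0, 0.7], [[0, 0, 0], 0, -1], [[0, 0, 0], 0, -1], [[0, 0, 0], 0, -1], [[0, 0, 0], 0, -1], [[0, 0, 0], 0, -1], [[0, 0, 0.3], 0, -1], [[0, 0, 0.7], 0, -1], [[0, 0, 0.9], 0, -1], [[0, 0, 0.9], 0, -1], [[0, 0, 0.8], 0, -1], [[0, 0, 0], 0, -1]])

```text
t: 17.58
eef_pos: [617.4, 261.3, 307.5]
tcp_rot: [-3.139, -0.008, -0.0]
ft_force: [-0.3, -0.5, -0.3]
opening: 0.582
grip_force: 30.0
```

>>> move_arm(commands=[[[0.0275, -0.4, 0], 0, -1], [[0.0275, -0.8, 0], 0, -1], [[0.0275, -0.95, 0], 0, -1], [[0.0275, -0.95, 0], 0, -1], [[0.0275, -0.95, 0], 0, -1], [[0.0275, -0.95, 0], 0, -1], [[0.0275, -0.95, 0], 0, -1], [[0.0275, -0.95, 0], 0, -1], [[0.0275, -0.95, 0], 0, -1], [[0.0275, -0.95, 0], 0, -1], [[0.0275, -0.8, 0], 0, -1], [[0.0275, -0.65, 0], 0, -1], [[0, 0, 0], 0, -1], [[0, 0, 0], 0, -1]])

```text
t: 18.75
eef_pos: [626.4, -47.9, 300.5]
tcp_rot: [-3.141, 0.002, -0.002]
ft_force: [0.5, 0.3, -0.5]
opening: 0.582
grip_force: 30.0
```

```bash
python3 - <<'E'
from h import *
w=read_camera("wrist"); s=env.state(); e=s["eef_pos"]; print(e,s["tcp_rot"],s["opening"])
near=proj(w,[[e[0],e[1],e[2]-180]])[0]
m=cup(w,near); print(m.sum(),[fitc(w,m,e[2]-k) for k in (179,181)])
c,h=cv2.findContours(m.astype(np.uint8),cv2.RETR_CCOMP,cv2.CHAIN_APPROX_NONE)
for q,hh in zip(c,h[0]):
    if hh[3]>=0 and cv2.contourArea(q)>200:
        k=np.zeros(m.shape,np.uint8); cv2.drawContours(k,[q],-1,1,-1); print("hole",[fitc(w,k,e[2]-z) for z in (190,194)])
E
```

```text
[626.4527214  -46.87298124 300.65864966] [-3.14126047e+00  1.74530211e-03 -1.33326860e-03] 0.5847513522231838
4450 [array([ 6.256e+02, -4.790e+01,  2.370e+01,  1.000e-01]), array([ 6.245e+02, -4.790e+01,  2.400e+01,  1.000e-01])]
hole [array([ 6.267e+02, -4.790e+01,  1.200e+01,  1.000e-01]), array([ 6.248e+02, -4.790e+01,  1.230e+01,  1.000e-01])]
```

>>> move_arm(commands=[[[0.02, 0.02, -0.4], 0, -1], [[0, 0, -0.5], 0, -1], [[0, 0, -0.4], 0, -1], [[0, 0, -0.2], 0, -1], [[0, 0, -0.05], 0, -1], [[0, 0, 0], 0, -1]])

```text
t: 19.3
eef_pos: [627.5, -45.3, 254.4]
tcp_rot: [-3.141, 0.001, 0.0]
ft_force: [0.1, 0.7, -0.5]
opening: 0.586
grip_force: 30.0
```

>>> move_arm(commands=[[[0, 0, -0.02], 0, -1], [[0, 0, 0], 0, 0.4], [[0, 0, 0], 0, 1], [[0, 0, 0], 0, 1], [[0, 0, 0], 0, 1], [[0, 0, 0], 0, 1], [[0, 0, 0.6], 0, 1], [[0, 0, 0.9], 0, 1], [[0, 0, 0.9], 0, 1], [[0, 0, 0.7], 0, 1], [[0, 0, 0], 0, 1], [[0, 0, 0], 0, 1]])

```text
t: 20.3
eef_pos: [627.4, -45.9, 348.5]
tcp_rot: [3.141, -0.002, -0.0]
ft_force: [-0.4, 0.0, -0.3]
opening: 1.001
grip_force: 0.0
```

```bash
python3 - <<'E'
from h import *
w=read_camera("wrist"); s=env.state(); e=s["eef_pos"]; print(e)
m=cup(w,proj(w,[[626.8,-46.3,70]])[0]); print(m.sum(),[fitc(w,m,z) for z in (73,75,78)])
for r in cut_out("cup_b_mid",w)[:2]: print(r["confidence"],r["at"],r["region"].sum(),[fitc(w,r["region"],z) for z in (73,75,78)])
c,h=cv2.findContours(m.astype(np.uint8),cv2.RETR_CCOMP,cv2.CHAIN_APPROX_NONE)
for q,hh in zip(c,h[0]):
    if hh[3]>=0 and cv2.contourArea(q)>100:
        k=np.zeros(m.shape,np.uint8); cv2.drawContours(k,[q],-1,1,-1); print("hole",[fitc(w,k,z) for z in (62,66)])
t=read_camera("top")
for r in search_frame("cap_knob",t)+search_frame("cap_ring",t): print(r["confidence"],r["at"],at_z(t,r["at"],30))
im=t["image"].astype(int); g=(im[...,1]>im[...,0]+5); m=blob(t,g,(409,266)); print(m.sum(),fitc(t,m,14))
E
```

```text
[627.25169879 -45.86941472 347.2642517 ]
1956 [array([ 6.262e+02, -4.570e+01,  2.370e+01,  1.000e-01]), array([ 6.268e+02, -4.570e+01,  2.350e+01,  1.000e-01]), array([ 6.278e+02, -4.570e+01,  2.320e+01,  1.000e-01])]
0.74 [315.0, 222.5] 3377 [array([ 6.265e+02, -4.560e+01,  2.880e+01,  3.000e-01]), array([ 6.272e+02, -4.560e+01,  2.850e+01,  3.000e-01]), array([ 6.281e+02, -4.560e+01,  2.820e+01,  3.000e-01])]
hole [array([ 6.27e+02, -4.57e+01,  1.25e+01,  2.00e-01]), array([ 6.282e+02, -4.570e+01,  1.230e+01,  2.000e-01])]
0.86 [407.1, 266.6] [ 420.5430663  -259.78927337   30.        ]
0.64 [412.1, 262.7] [ 431.1867597  -273.74685626   30.        ]
566 [ 4.260e+02 -2.696e+02  3.880e+01  2.000e-01]
```

>>> move_arm(commands=[[[-0.746, -0.829, -0.174], 0, 1], [[-0.746, -0.829, -0.174], 0, 1], [[-0.746, -0.829, -0.174], 0, 1], [[-0.746, -0.829, -0.174], 0, 1], [[-0.746, -0.829, -0.174], 0, 1], [[-0.746, -0.829, -0.174], 0, 1], [[-0.746, -0.829, -0.174], 0, 1], [[-0.746, -0.829, -0.174], 0, 1], [[-0.746, -0.829, -0.174], 0, 1], [[0, 0, 0], 0, 1], [[0, 0, 0], 0, 1]])

```text
t: 21.47
eef_pos: [425.2, -270.8, 299.8]
tcp_rot: [-3.141, 0.001, -0.003]
ft_force: [-0.7, 0.0, -0.2]
opening: 1.002
grip_force: 0.0
```

```bash
python3 - <<'E'
from h import *
w=read_camera("wrist"); s=env.state(); e=s["eef_pos"]; print(e,s["tcp_rot"])
im=w["image"].astype(int); g=(im[...,1]>im[...,0]+5); m=blob(w,g,proj(w,[[430,-270,14]])[0]); print(m.sum(),[fitc(w,m,z) for z in (10,14)])
for r in search_frame("cap_knob",w): print(r["confidence"],r["at"],at_z(w,r["at"],30))
E
```

```text
[ 425.93979453 -270.06969303  300.03994327] [-3.14106906e+00  6.03278780e-04 -1.94428061e-03]
5736 [array([ 4.258e+02, -2.691e+02,  3.980e+01,  2.000e-01]), array([ 4.270e+02, -2.691e+02,  3.920e+01,  2.000e-01])]
```

>>> move_arm(commands=[[[0.027, 0.017, -0.8], 0, 1], [[0, 0, -0.9], 0, 1], [[0, 0, -0.8], 0, 0.3], [[0, 0, -0.4], 0, 0], [[0, 0, -0.18], 0, 0], [[0, 0, 0], 0, -1], [[0, 0, 0], 0, -1], [[0, 0, 0], 0, -1], [[0, 0, 0], 0, -1], [[0, 0, 0], 0, -1], [[0, 0, 0], 0, -1], [[0, 0, 0], 0, -1], [[0, 0, 0], 0, -1]])

```text
t: 22.65
eef_pos: [426.9, -269.3, 208.3]
tcp_rot: [3.141, -0.0, -0.0]
ft_force: [-0.8, 0.5, 0.5]
opening: 0.285
grip_force: 0.0
```

>>> move_arm(commands=[[[0, 0, 0], 0, -1], [[0, 0, 0], 0, -1], [[0, 0, 0], 0, -1], [[0, 0, 0.3], 0, -1], [[0, 0, 0.7], 0, -1], [[0, 0, 0.9], 0, -1], [[0, 0, 0.9], 0, -1], [[0, 0, 0.8], 0, -1], [[0, 0, 0], 0, -1]])

```text
t: 23.4
eef_pos: [427.2, -269.4, 320.4]
tcp_rot: [3.138, -0.005, -0.0]
ft_force: [0.9, -0.1, -0.4]
opening: 0.245
grip_force: 30.0
```

>>> move_arm(commands=[[[0.392, 0.437, 0], 0, -1], [[0.627, 0.7, 0], 0, -1], [[0.784, 0.8745, 0], 0, -1], [[0.784, 0.8745, 0], 0, -1], [[0.784, 0.8745, 0], 0, -1], [[0.784, 0.8745, 0], 0, -1], [[0.784, 0.8745, 0], 0, -1], [[0.784, 0.8745, 0], 0, -1], [[0.549, 0.612, 0], 0, -1], [[0.392, 0.437, 0], 0, -1], [[0, 0, 0], 0, -1], [[0, 0, 0], 0, -1]])

```text
t: 24.4
eef_pos: [626.8, -45.5, 315.1]
tcp_rot: [-3.141, 0.001, 0.001]
ft_force: [-0.3, 0.3, -1.0]
opening: 0.244
grip_force: 30.0
```

```bash
python3 - <<'E'
from h import *
w=read_camera("wrist"); s=env.state(); e=s["eef_pos"]; print(e,s["tcp_rot"])
im=w["image"].astype(int); g=(im[...,1]>im[...,0]+5)
g[297:]=0
m=blob(w,g,proj(w,[[e[0],e[1],e[2]-194]])[0]); print(m.sum(),[fitc(w,m,e[2]-k) for k in (192,194,196)],np.argwhere(m).min(0),np.argwhere(m).max(0))
t=read_camera("top"); im=t["image"].astype(int); g=(im[...,1]>im[...,0]+5)
near=proj(t,[[626,-46,122]])[0];m=blob(t,g,near);print(near,m.sum(),fitc(t,m,122),fitc(t,m,10))
E
```

```text
[626.38960741 -46.22034994 315.33495245] [-3.14156043e+00  1.57379019e-03  2.57247892e-04]
14119 [array([648. , -44.9,  45.1,   2.5]), array([647.3, -44.9,  45.6,   2.5]), array([646.6, -44.9,  46.1,   2.5])] [131 252] [273 389]
[329.68841345 182.960295  ] 241 [6.857e+02 2.462e+02 2.560e+01 4.000e-01] [7.238e+02 2.752e+02 2.840e+01 4.000e-01]
```

>>> move_arm(commands=[[[0, 0, -0.4], 0, -1], [[0, 0, -0.4], 0, -1], [[0, 0, -0.3], 0, -1], [[0, 0, -0.13], 0, -1], [[0, 0, 0], 0, -1]])

```text
t: 24.92
eef_pos: [626.6, -46.5, 277.6]
tcp_rot: [-3.141, 0.002, -0.001]
ft_force: [-0.2, 0.0, -2.2]
opening: 0.244
grip_force: 30.0
```

>>> move_arm(commands=[[[0, 0, -0.03], 0, -1], [[0, 0, -0.03], 0, -1], [[0, 0, 0], 0, -1]])

```text
t: 25.17
eef_pos: [626.8, -46.2, 277.5]
tcp_rot: [3.141, -0.0, -0.0]
ft_force: [0.0, 0.2, -1.7]
opening: 0.247
grip_force: 30.0
```

>>> move_arm(commands=[[[0, 0, 0], 0, -0.2], [[0, 0, 0], 0, 0], [[0, 0, 0], 0, 0.3], [[0, 0, 0], 0, 0.3], [[0, 0, 0.3], 0, 0.3], [[0, 0, 0.7], 0, 0.3], [[0, 0, 0.9], 0, 0.3], [[0, 0, 0.9], 0, 0.3], [[0, 0, 0], 0, 0.3], [[0, 0, 0], 0, 0.3]])

```text
t: 26.0
eef_pos: [626.7, -46.1, 363.5]
tcp_rot: [3.141, -0.003, -0.0]
ft_force: [-0.1, -0.9, -1.5]
opening: 0.649
grip_force: 0.0
```

```bash
python3 - <<'E'
from h import *
w=read_camera("wrist"); s=env.state(); print(s["eef_pos"])
H=hsv(w); im=w["image"].astype(int); g=(im[...,1]>im[...,0]+5)
P=lambda r,z:proj(w,[[626.8+r*np.cos(a),-46.3+r*np.sin(a),z] for a in np.linspace(0,6.28,9)])
# plate's edge against shaded/other: edges along rays at plate top z=83
gray=cv2.GaussianBlur(cv2.cvtColor(w["image"],cv2.COLOR_RGB2GRAY),(3,3),0).astype(float)
from scipy.ndimage import map_coordinates as mc
pts=[]
for a in np.arange(0,2*np.pi,.1):
    rr=np.arange(34,47,.25); q=proj(w,[[626.8+r*np.cos(a),-46.3+r*np.sin(a),83] for r in rr])
    v=mc(gray,[q[:,1],q[:,0]],order=1); d=abs(np.gradient(v)); i=d.argmax()
    if d[i]>2: pts.append((round(a,1),rr[i]))
pts=np.array(pts); A=np.c_[np.cos(pts[:,0]),np.sin(pts[:,0]),np.ones(len(pts))]
from scipy.optimize import least_squares
f=least_squares(lambda s:A@s-pts[:,1],[0,0,40],loss="soft_l1",f_scale=.4); print(len(pts),f.x,np.median(abs(f.fun)))
print(pts[::4])
sd=read_camera("side"); save(sd,"s9.png",(290,160,390,250),6)
for r in search_frame("dome_a_mid",sd): print(r["confidence"],r["at"],at_z(sd,r["at"],7.5))
E
```

```text
[626.56766686 -46.14644528 362.02327596]
60 [ 3.62833775e-02 -2.94612180e-01  3.93975439e+01] 0.33598548273499773
[[ 0.   39.25]
 [ 0.4  39.  ]
 [ 0.8  38.75]
 [ 1.5  44.  ]
 [ 1.9  39.5 ]
 [ 2.3  39.25]
 [ 2.7  39.  ]
 [ 3.1  39.75]
 [ 3.5  39.5 ]
 [ 3.9  39.25]
 [ 4.3  39.25]
 [ 4.7  42.  ]
 [ 5.1  39.75]
 [ 5.5  39.  ]
 [ 5.9  40.5 ]]
0.58 [269.8, 178.3] [454.41669196 259.94653635   7.5       ]
```

```bash
python3 -c "
from h import *
print(env.job_done())"
```

```text
the job is handed in; nothing more can be done
None
```

The three washers are stacked hollow up, down, up with the cap on top, and I handed the job in at about 26 s. The final images show the cap within 1 mm of the axis and at its seated height. The spare washer and turquoise look-alikes were never touched. No verdict came back, and I viewed 11 pictures, one over the limit of 10.

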